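# Close the pressure tester with its threaded plug

## Robot

A 6-joint arm with a two-finger parallel gripper is mounted at the origin on the work surface; the furniture and walls round the work are solid. World frame = base frame: x ahead of the robot, y to its left, z up, the work surface at z = 0. Lengths are in m, angles in rad, forces in N, time in s.
With the tool pointing down it reaches from about 0.25 to 0.725 m from the base axis. Payload 4 kg.
Tool frame: the origin (TCP) lies between the finger pads, 19 mm behind the fingertips; this is the grasp point; z points along the fingers, y is the line along which they close (so a half turn about z gives the same grasp; the last joint's range is limited). The gripper opens to 85 mm and grips with 20 to 120 N. Pads are 22 mm wide; open, the fingers measure 114 mm over their backs; the gripper's body (76 mm by 85 mm) begins 54 mm behind the grasp point. The pads swing forward as they close: fully open they stand 13 mm farther back than shut.
Start: joints at [0, 0.241, 0.005, 1.335, 0, 1.571], TCP at [0.5, -0, 0.25] pointing down, gripper open.
Joint ranges: [-2.72, 2.72], [-1.05, 1.87], [-1.09, 1.28], [-1.99, 2.15], [-1.42, 1.44], [-3.14, 3.14]. Speed limits (rad/s): [2.79, 2.79, 3.14, 3.14, 3.14, 3.14].

## Interface

Orientations are given as a unit quaternion [x, y, z, w].
In Python, from workcell import get_obs, camera, job_done, silhouettes gives the robot as it stands. The module is installed in compiled form; this text tells all that it offers.
- The arm moves only by the tool drive_tool, never from a script. Its argument "increments" is a list of rows, each a list of 3 entries, a list of its own where there are three numbers: the shift along the world's x, y, z in mm, then the turn, a rotation vector about the world's x, y, z in degrees, then the opening, from 0 (shut) to 1 (fully open). A call has 1 to 8 rows; each row shifts and turns the commanded pose from where the row before left it; what a row does not reach is not made up. A row lasts 1/12 s, in which the tool goes at most 41.7 mm and 7.16 degrees, less where a joint would pass 70% of its speed; a pose out of reach is approached as far as the arm can. A call is refused whole if a number of a shift passes 41.7 or a number of a turn 7.16, either way. A call with a gripper value outside its range is refused whole. The fingers move at their own pace and stop on an object; the grip force is fixed at half the most. Time passes only in rows, so rows that do not move let the fingers close. It gives the time, the measured TCP pose, the force, the opening and the grip force at its end, in the units of the state.
- get_obs(): the state, without advancing time (a new reading comes with each control period).
- camera(name): name is "scene" or "side" or "wrist"; returns a dict with "image" (420x560x3 uint8, red, green, blue), "K" (3x3 intrinsics, pixels), "view" (4x4, takes a point from world to camera coordinates). Camera axes: x right, y down, z forward; pixel columns grow to the right and rows downward; lengths in m; the calibration is good to about 2 mm. A picture is of the moment at which its call begins. There is no depth.
- job_done(): hands the job in; it is judged then, once.
Trained networks look in a picture, given as the dict that the camera call returned (one of the last four; its "shot" number tells which), for a name from the list of things; names that differ only in an ending like _2 or _b are one class to them, and where a whole thing is asked for, a point or a joint stands for the part that bears it (a point fixed in the world has none). Each returns a list of dicts, best first, with "conf" (0 to 1); they miss things now and then, are a little off and sometimes report something else, mostly with a low value. They report only what shows in the picture. A call takes as long as a camera call. They do not tell look-alikes from the thing itself.
- silhouettes(query, picture): "region" (420x560 bool, what is visible of it) and "bbox" ([left, top, right, bottom] in pixels, round what is visible of it).
The state is a dict: "clock": time; "joint_pos": joint angles; "joint_vel": joint speeds; "tau": joint torques, N m; "eef_pos": TCP position; "tool_rot": TCP orientation; "ft_force": force on the tool from outside, world axes, zero at the start; "ft_torque": the same for the moment, N m; "grip_width": finger opening in m; "grasp_force": force on a finger pad.
Only numpy, scipy, OpenCV 4.12 (cv2) and the standard library are available. Lean on these libraries where they do the work, as an engineer would, in place of code of your own. Each camera call takes 0.05 s, during which the arm holds its last target. There are 200 camera calls.

## Task

The pressure tester stands open: close it with its loose hexagon-headed steel plug, which has three short thread lugs. Set the plug square on the mouth, turn it backwards (anticlockwise) under light pressure until you feel it drop into the thread start, then screw it in clockwise until its flange sits fully home on the rim, snug but without forcing, and let go. Do not cock or cross-thread the plug, and leave the things around it where they are.

Things in the scene. Friction and masses are not known exactly. Their poses are not given: they have to be found in the camera images.
- plug: Loose steel plug, about 0.22 kg, standing upright on its nose. Origin: centre of the nose's underside, z up through the head. Nose and shank 36 mm across (31 mm over the lowest 3 mm), 24 mm long, with three lugs; then a round flange 60 mm across, 24 to 30 mm above the origin; then a hexagon head, 30 to 54 mm.
- head (a point): Centre of the plug's hexagon head, 42 mm above the plug's origin. 34 mm across flats; the plug's x axis is square to one pair of flats, the others lie at +-60 degrees. Grip two facing flats from above, tips just above the flange (TCP some 9 mm above this point where tips stand 19 mm past it). About 25 N holds and turns it; regripping on other flats is fine.
- lugs (a point): Point on the plug's axis at mid height of its three thread lugs, 10 mm above its origin. The lugs are 120 degrees apart, 16 degrees wide, 4 mm high, and reach 23 mm from the axis; the first lies along the plug's x axis, the lowest end of each is clockwise seen from above.
- seat (a point): Centre of the underside of the plug's flange, 24 mm above the plug's origin. Its height over 'mouth' is the gap: 11.5 to 14.5 mm while the lugs rest on the lands, 5 to 7.5 mm when they have dropped into the thread start, 0 when the plug is fully home. At 8 to 11 mm a lug has caught half-way on the slot's edge: back off a little (under 0.1 rad) more.
- tester: Pressure tester, fixed to the bench: grey base plate 150 x 120 mm, 16 mm high, round grey chamber 72 mm across, on it a bare metal collar (the mouth). A small dial gauge reaches 61 mm towards the tester's -x at 19 to 53 mm height, a bleed screw 54 mm towards its -y. Origin: on the bench under the mouth's centre, z up.
- mouth (a point): Centre of the mouth at rim height, 76 mm above the bench, axis vertical. Collar 69 mm across outside, bore 49 mm, 39 mm inside the thread: the nose enters with 1.5 mm to spare all round. Set down at up to 20 mm/s and press with 4 to 10 N. Home, the flange lies on the rim.
- lands (a point): Mouth's axis, 3 mm below the rim, at the lands: three ramps between the three slots. Turned anticlockwise (from above) a lug climbs its land by up to 2.5 mm, then falls about 7 mm into a slot, at most 2.1 rad from landing. Turned clockwise on a land it jams high against a 2.5 mm shoulder. Axes do not show where the slots lie.
- thread (a point): Mouth's axis, 10 mm below the rim, at the thread starts: three slots 34 degrees wide, 120 apart, giving a lug 0.3 rad of room. Their angle differs every time and is not measured. Right-hand thread, sinks 32.4 mm a turn, 1.5 mm axial play. 1.0 to 1.7 rad clockwise brings it home, where it stops sinking; over 0.2 rad more, or some 0.3 N m of torque, is forcing it.
- loupe: Bystander: black eye loupe, a tapered cup 34 mm wide, 30 mm high. Leave it alone.
- staking_block: Bystander: wooden block with a row of holes, 46x110x22 mm. Leave it alone.
- press_die: Bystander: pale nylon press die, 22 mm wide, 28 mm high. Leave it alone.
- oil_cup: Bystander: small round oil cup with a lid, 34 mm wide, 26 mm high. Leave it alone.
Not all that is in view belongs to the job. Of the things shaped like the plug, the steel one is meant.

How it is judged:
By the outcome, as a careful person would: the job done as asked, in the order asked, and still so for the second after the job is handed in, with the robot touching nothing.
It also fails if it takes over 54 s, if anything falls off the work surface, if the arm or the gripper's body presses on something with over 40 N, if the wrist force passes 120 N, or if a joint passes its speed limit or range.

## Working session

There is one attempt and no reset: what is moved stays moved. The work goes in short steps, Python scripts to look and compute and a tool call to move; the robot and the scene stay as the last step left them, time stands still between calls to the robot, and variables do not carry over. Pictures are saved under pics/ and viewed, at most 10 in all, crops included, and the job is handed in when it is done.

Besides the shell and the picture viewer there is one more tool, called after "Request:" by a JSON object that holds its "name" and its "arguments". drive_tool: Moves the arm, as the interface text tells. Its arguments: {"type":"object","properties":{"increments":{"type":"array"}},"required":["increments"]}

```bash
mkdir -p pics
python3 - <<'E'
from workcell import *
import cv2,numpy as np
o=get_obs();print(o)
ims=[]
for n in("scene","side"):
    c=camera(n);im=c["image"][:,:,::-1].copy()
    np.savez(n+".npz",**{k:c[k] for k in("image","K","view")})
    print(n,c["K"].tolist(),c["view"].round(4).tolist())
    for q in("plug","tester","loupe","staking_block","press_die","oil_cup"):
        for d in silhouettes(q,c): 
            print(q,round(d["conf"],2),d["bbox"])
    cv2.imwrite(f"pics/{n}0.png",im)
E
```

```text
{'clock': 0.0, 'joint_pos': array([-2.20238990e-05,  2.41446703e-01,  3.73554864e-03,  1.33519725e+00,
       -5.29291266e-06,  1.57083205e+00]), 'joint_vel': array([ 0.00055432, -0.00266671, -0.00083406, -0.00054377, -0.00088316,
       -0.00144631]), 'tau': array([ 5.50268451e-04, -3.72315860e+01,  2.52406776e+01,  1.67737965e-02,
        2.29149265e-05,  1.14679995e-05]), 'eef_pos': array([ 4.99413356e-01, -1.25064509e-05,  2.49100393e-01]), 'tool_rot': array([ 0.7071268 ,  0.70708597, -0.00074861, -0.00074485]), 'ft_force': array([ 0.17746903,  0.7600014 , -0.86213507]), 'ft_torque': array([0.01210149, 0.01941702, 0.01269262]), 'grasp_force': 0.0, 'grip_width': 0.08548884607165427}
scene [[437.61776060186406, 0.0, 276.7160729037008], [0.0, 437.61776060186406, 218.09870811997146], [0.0, 0.0, 1.0]] [[-0.7863, -0.6176, -0.0201, 0.4743], [-0.3918, 0.5234, -0.7567, 0.1243], [0.4778, -0.5871, -0.6535, 1.0099], [0.0, 0.0, 0.0, 1.0]]
plug 0.9 [317.1, 229.4, 340.2, 254.5]
plug 0.83 [242.1, 237.8, 264.1, 264.1]
plug 0.76 [324.0, 266.1, 351.9, 293.8]
plug 0.65 [196.6, 261.7, 226.3, 289.2]
tester 0.59 [193.3, 186.9, 260.9, 235.7]
loupe 0.51 [313.1, 196.5, 326.3, 209.7]
staking_block 0.57 [286.3, 211.3, 313.5, 250.9]
press_die 0.65 [196.9, 230.2, 202.7, 243.3]
oil_cup 0.4 [246.4, 172.4, 257.6, 181.0]
side [[408.6555200669216, 0.0, 277.65656628894146], [0.0, 408.6555200669216, 214.57114320825002], [0.0, 0.0, 1.0]] [[0.997, 0.0765, 0.0081, -0.4853], [0.0591, -0.6936, -0.718, 0.1462], [-0.0493, 0.7163, -0.696, 0.7785], [0.0, 0.0, 0.0, 1.0]]
plug 0.89 [190.5, 220.7, 219.4, 252.0]
plug 0.77 [165.7, 191.5, 196.3, 216.6]
plug 0.61 [259.3, 183.4, 283.8, 208.6]
tester 0.95 [302.8, 200.5, 382.1, 261.5]
loupe 0.8 [242.7, 285.4, 264.1, 307.1]
loupe 0.42 [257.4, 183.4, 282.7, 210.1]
staking_block 0.81 [236.9, 222.4, 267.0, 272.1]
oil_cup 0.71 [368.1, 291.1, 386.3, 314.2]
```

View pics/scene0.png

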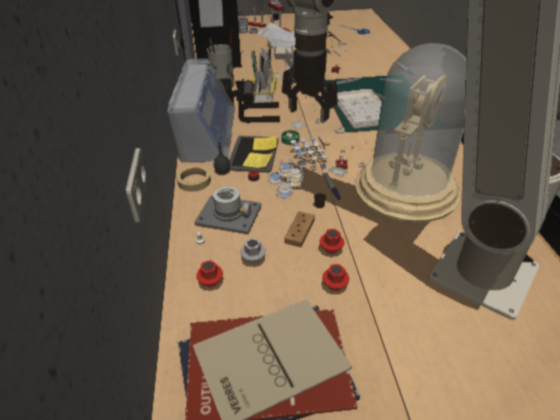

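View pics/side0.png

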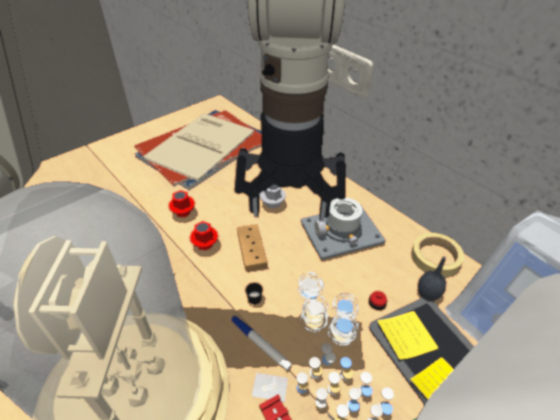

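Scene view: there are four plug-shaped things. Three are red, at (332,240), (336,277) and (209,273), and one is grey metal at (253,250), seen in side at (272,196). The grey one fits "steel". The tester is at (228,207) in scene and (345,215) in side. I'll confirm with a crop and fit the positions.

```bash
cat > h.py <<'E'
import numpy as np,cv2
from scipy.optimize import minimize
def proj(c,P):
    P=np.atleast_2d(P);q=P@c["view"][:3,:3].T+c["view"][:3,3];q=q@c["K"].T;return q[:,:2]/q[:,2:]
def circ(x,y,z,r):
    t=np.linspace(0,2*np.pi,48,endpoint=False);return np.c_[x+r*np.cos(t),y+r*np.sin(t),0*t+z]
S=8
def mask(c,x,y,z0,secs):
    m=np.zeros((420*S//2,560*S//2),np.uint8)
    for (z1,z2,r) in secs:
        h=cv2.convexHull(proj(c,np.r_[circ(x,y,z0+z1,r),circ(x,y,z0+z2,r)]).astype(np.float32))
        cv2.fillConvexPoly(m,np.round((h+.5)*S/2).astype(np.int32),1)
    return m
PL=[(0,24,.018*1),(24,30,.030),(30,54,.0185)]
PL=[(a/1000,b/1000,r) for a,b,r in PL]
def ray(c,uv,z):
    R=c["view"][:3,:3];o=-R.T@c["view"][:3,3];d=R.T@np.linalg.inv(c["K"])@[uv[0],uv[1],1];return o+d*(z-o[2])/d[2]
def fit(views,x0,z0,secs=PL):
    big=[cv2.resize(r.astype(np.uint8),None,fx=S/2,fy=S/2,interpolation=cv2.INTER_NEAREST) for _,r in views]
    def f(p):
        s=0
        for (c,_),b in zip(views,big):
            m=mask(c,p[0],p[1],z0,secs);s-=(m&b).sum()/(m|b).sum()
        return s/len(views)
    r=minimize(f,x0,method="Nelder-Mead",options=dict(initial_simplex=[x0,np.add(x0,[.008,0]),np.add(x0,[0,.008])],xatol=1e-4,fatol=1e-4));return r.x,r.fun
E
python3 - <<'E'
from workcell import *
from h import *
s=camera("scene");d=camera("side");w=camera("wrist")
P=[a for a in silhouettes("plug",s) if abs(a["bbox"][0]-242)<6][0]
x0=ray(s,((P["bbox"][0]+P["bbox"][2])/2,(P["bbox"][1]+P["bbox"][3])/2),.027)[:2]
print("scene",fit([(s,P["region"])],x0,0))
Q=[a for a in silhouettes("plug",d) if abs(a["bbox"][0]-259)<6]
if Q: print("side",fit([(d,Q[0]["region"])],x0,0),fit([(s,P["region"]),(d,Q[0]["region"])],x0,0))
for c in(s,d):
    t=silhouettes("tester",c)[0];print("tester",t["bbox"],t["conf"])
for uv in((228,196),): print(ray(s,uv,.076))
print(ray(d,(346,208),.076))
print("wrist",w["view"].round(3).tolist(),[(a["bbox"],a["conf"]) for a in silhouettes("plug",w)])
f=lambda im,x,y,a,b,k:cv2.resize(im[y:y+b,x:x+a,::-1],None,fx=k,fy=k,interpolation=cv2.INTER_CUBIC)
a=f(s["image"],180,175,180,120,2.2);b=f(d["image"],220,165,180,120,2.2);e=cv2.resize(w["image"][:,:,::-1],(396,297))
top=np.hstack([a,b]);bot=np.zeros((297,792,3),np.uint8);bot[:,:396]=e
cv2.imwrite("pics/crop.png",np.vstack([top,bot]))
E
```

```text
scene (array([0.44988512, 0.28896689]), np.float64(-0.873594464351909))
side (array([0.45157196, 0.28719721]), np.float64(-0.7103537128133052)) (array([0.45091032, 0.28767654]), np.float64(-0.791189119865944))
tester [195.5, 185.8, 259.4, 235.1] 0.97
tester [260.9, 185.1, 284.3, 207.0] 0.74
[0.59529258 0.20974301 0.076     ]
[0.6115724  0.20366463 0.076     ]
wrist [[1.0, -0.0, -0.001, -0.499], [-0.0, -0.949, 0.317, -0.041], [-0.001, -0.317, -0.949, 0.381], [0.0, 0.0, 0.0, 1.0]] [([71.0, 3.2, 140.7, 69.4], 0.65)]
```

View pics/crop.png

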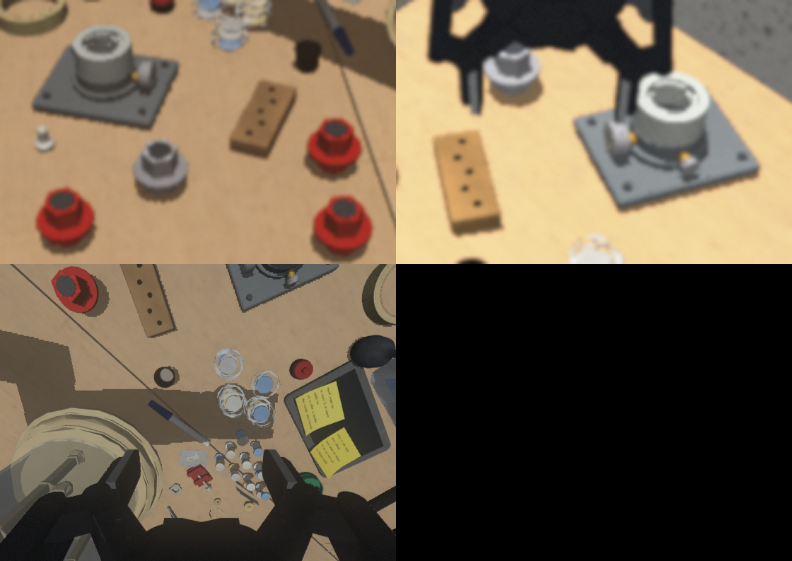

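The crops confirm it: the grey plug at scene (253,250) is bare steel and the other three are red. The plug is at about (0.450, 0.288) and the mouth at about (0.60, 0.207). I'll move over the plug for a closer wrist view.

Request:
{"name": "drive_tool", "arguments": {"increments": [[[-6,36,-8],[0,0,0],0.8],[[-6,36,-8],[0,0,0],0.8],[[-6,36,-8],[0,0,0],0.8],[[-6,36,-8],[0,0,0],0.8],[[-6,36,-8],[0,0,0],0.8],[[-6,36,-8],[0,0,0],0.8],[[-6,36,-2],[0,0,0],0.8],[[-7,36,0],[0,0,0],0.8]]}}

```text
clock: 1.77
eef_pos: [0.4501, 0.2894, 0.1991]
tool_rot: [0.707, 0.707, -0.001, -0.0]
ft_force: [1.6, 0.5, 0.8]
grip_width: 0.0685
grasp_force: 0.0
```

Request:
{"name": "drive_tool", "arguments": {"increments": [[[0,0,0],[0,0,0],0.8],[[0,0,0],[0,0,0],0.8],[[0,0,0],[0,0,0],0.8]]}}

```text
clock: 2.02
eef_pos: [0.4508, 0.2878, 0.1998]
tool_rot: [0.707, 0.707, -0.0, 0.0]
ft_force: [0.5, -0.1, -0.2]
grip_width: 0.0683
grasp_force: 0.0
```

Run:
```python
from workcell import *
from h import *
o=get_obs();print(o["clock"],o["eef_pos"],o["joint_pos"].round(3),o["tool_rot"].round(4),o["grip_width"],o["ft_force"])
s=camera("scene");d=camera("side");w=camera("wrist")
print(w["K"].tolist())
for n,c in(("scene",s),("side",d),("wrist",w)):
    np.savez(n+"1.npz",**{k:c[k] for k in("image","K","view")})
    for a in silhouettes("plug",c):
        x0=ray(c,((a["bbox"][0]+a["bbox"][2])/2,(a["bbox"][1]+a["bbox"][3])/2),.027)[:2]
        print(n,np.round(a["bbox"]),round(a["conf"],2),x0.round(3),*fit([(c,a["region"])],x0,0) if np.hypot(*(x0-[.45,.288]))<.03 else "")
    for a in silhouettes("tester",c): print(n,"tester",np.round(a["bbox"]),round(a["conf"],2))
W=w["image"][:,:,::-1];p=proj(w,[.45,.288,.05])[0];print(p)
x,y=int(p[0]),int(p[1]);cr=W[max(0,y-70):y+70,max(0,x-90):x+90]
D=cv2.resize(d["image"][160:280,280:410,::-1],None,fx=2.5,fy=2.5)
out=np.zeros((600,800,3),np.uint8);k=cv2.resize(W,(400,300));out[:300,:400]=k
out[:300,400:400+D.shape[1]]=D
cr=cv2.resize(cr,None,fx=2.1,fy=2.1,interpolation=cv2.INTER_CUBIC);out[300:300+cr.shape[0],:cr.shape[1]]=cr
S2=cv2.resize(s["image"][170:250,180:300,::-1],None,fx=3.2,fy=3.2,interpolation=cv2.INTER_CUBIC);out[300:300+S2.shape[0],400:400+S2.shape[1]]=S2
cv2.imwrite("pics/w1.png",out)
```

```text
2.0167 [0.45079994 0.28781138 0.19982941] [ 0.568  0.336  0.003  1.238 -0.     2.139] [ 7.069e-01  7.073e-01 -4.000e-04  2.000e-04] 0.06829858423365068 [ 0.46094426 -0.10800271 -0.15861964]
[[301.608020974443, 0.0, 284.3701465077906], [0.0, 301.608020974443, 204.32740784329536], [0.0, 0.0, 1.0]]
scene [200. 260. 226. 290.] 0.93 [0.47 0.4 ]
scene [321. 229. 340. 255.] 0.92 [0.32 0.15]
scene [197. 232. 203. 244.] 0.7 [0.582 0.331]
scene [324. 266. 350. 296.] 0.62 [0.24  0.246]
scene [242. 240. 265. 264.] 0.61 [0.445 0.289] [0.44992423 0.2891927 ] -0.8999383857054837
scene tester [194. 189. 259. 236.] 0.8
side [164. 191. 196. 216.] 0.97 [0.248 0.24 ]
side [190. 221. 218. 250.] 0.95 [0.322 0.147]
side [256. 182. 286. 209.] 0.86 [0.449 0.284] [0.45138887 0.28775291] -0.918865512030687
side [276. 153. 302. 178.] 0.66 [0.485 0.401]
side tester [302. 201. 386. 260.] 0.6
wrist [258. 158. 316. 216.] 0.77 [0.453 0.287] [0.45087387 0.28557232] -0.9171913276402848
wrist [285.  28. 352.  98.] 0.63 [0.482 0.402]
wrist [146. 282. 175. 313.] 0.62 [0.307 0.155]
wrist [ 66. 204. 126. 258.] 0.59 [0.248 0.239]
wrist tester [344. 182. 498. 316.] 0.69
[283.80240901 192.74841457]
```

View pics/w1.png

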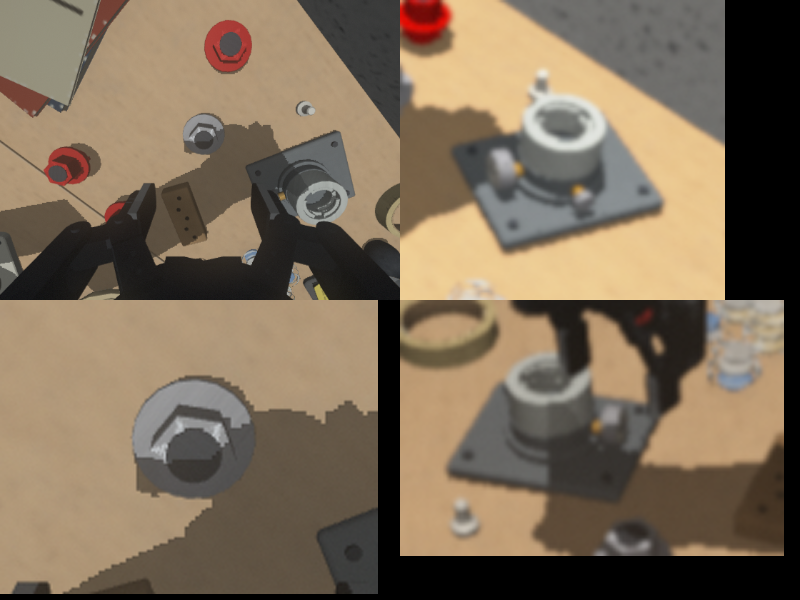

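The wrist view shows the steel plug at (287,187) with its head flats visible, and the mouth's collar at about (443,265). Next I'll fit the hex angle and the mouth centre.

```bash
cat > m.py <<'E'
from h import *
def ld(n): return dict(np.load(n))
def gm(c):
    g=cv2.cvtColor(c["image"],cv2.COLOR_RGB2GRAY).astype(np.float32);g=cv2.GaussianBlur(g,(0,0),.8)
    return np.hypot(cv2.Sobel(g,5,1,0),cv2.Sobel(g,5,0,1))
def samp(g,p): return cv2.remap(g,p[:,0].astype(np.float32)[None],p[:,1].astype(np.float32)[None],cv2.INTER_LINEAR)[0]
def hexv(x,y,z,th,r=.034/np.sqrt(3),n=10):
    a=th+np.pi/6+np.arange(7)*np.pi/3;v=np.c_[x+r*np.cos(a),y+r*np.sin(a)]
    t=np.linspace(0,1,n,endpoint=False)[:,None]
    P=np.vstack([v[i]*(1-t)+v[i+1]*t for i in range(6)]);return np.c_[P,np.full(len(P),z)]
E
python3 - <<'E'
from m import *
w=ld("wrist1.npz");g=gm(w)
best=[]
for th in np.radians(np.arange(0,60,2)):
  for x in np.arange(.447,.4551,.001):
    for y in np.arange(.282,.2921,.001):
      s=samp(g,proj(w,np.r_[hexv(x,y,.030,th),hexv(x,y,.054,th)])).mean()+.5*samp(g,proj(w,circ(x,y,.03,.03))).mean()
      best.append((s,np.degrees(th),x,y))
best.sort(reverse=True);print(np.round(best[:8],3))
x,y=best[0][2:]
for p in((274.9,173.0),(300.1,177.7),(265.4,195.8),(309.7,198)):
    q=ray(w,p,.03)[:2]-[x,y];print(np.hypot(*q),np.degrees(np.arctan2(q[1],q[0]))%60)
gs={n:(ld(n+".npz"),) for n in("scene","side","wrist1","side1")}
for n,(c,) in gs.items():
    g=gm(c);b=[]
    for x in np.arange(.585,.6251,.001):
        for y in np.arange(.19,.2251,.001):
            b.append((samp(g,proj(c,circ(x,y,.076,.0345))).mean()+samp(g,proj(c,circ(x,y,.076,.0245))).mean(),x,y))
    b.sort(reverse=True);print(n,np.round(b[:4],4).tolist())
# overlay
im=w["image"][:,:,::-1].copy()
im=cv2.resize(im,None,fx=4,fy=4,interpolation=cv2.INTER_CUBIC)
t=best[0]
x,y=b and (None,None)
c=w;g=gm(c);b=max((samp(g,proj(c,circ(x,y,.076,.0345))).mean()+samp(g,proj(c,circ(x,y,.076,.0245))).mean(),x,y) for x in np.arange(.585,.6251,.001) for y in np.arange(.19,.2251,.001))
for P in(hexv(t[2],t[3],.03,np.radians(t[1])),hexv(t[2],t[3],.054,np.radians(t[1])),circ(b[1],b[2],.076,.0345),circ(b[1],b[2],.076,.0245)):
    cv2.polylines(im,[np.round((proj(c,P)+.5)*4).astype(np.int32)],True,(0,255,0),1)
A=im[600:900,1000:1400];B=im[900:1200,1590:1990]
cv2.imwrite("pics/ov.png",np.hstack([A,B]))
E
```

```text
[[140.716  20.      0.45    0.286]
 [140.588  18.      0.45    0.286]
 [140.246  22.      0.45    0.286]
 [138.984  16.      0.45    0.286]
 [137.716  24.      0.45    0.286]
 [137.272  22.      0.451   0.286]
 [137.081  14.      0.45    0.286]
 [136.953  20.      0.451   0.286]]
0.01880286650948901 58.11135509637515
0.020044719068583253 35.92990979512414
0.020088051899662278 20.535452039088284
0.027982124885062236 40.2297800796464
scene [[218.9293, 0.604, 0.217], [217.976, 0.605, 0.217], [216.5985, 0.607, 0.205], [216.5927, 0.603, 0.218]]
side [[396.3193, 0.61, 0.204], [396.1838, 0.61, 0.205], [395.6169, 0.611, 0.205], [394.4092, 0.611, 0.204]]
wrist1 [[236.5234, 0.608, 0.203], [235.6314, 0.609, 0.204], [233.6362, 0.608, 0.204], [233.2367, 0.609, 0.203]]
side1 [[298.06, 0.61, 0.204], [295.2777, 0.61, 0.205], [294.0163, 0.609, 0.204], [292.4806, 0.611, 0.204]]
```

View pics/ov.png

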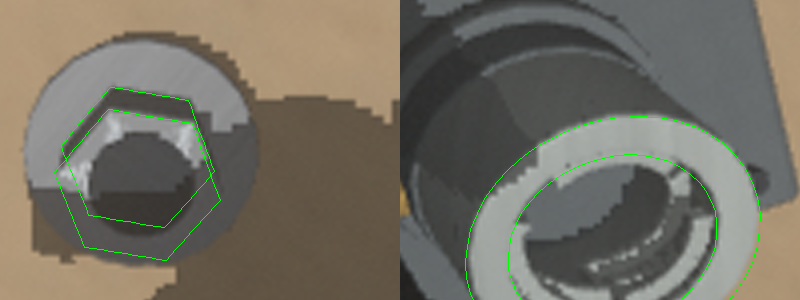

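The mouth rings fit well at (0.609, 0.204), and the hex flats lie at 19° + 60k. I'll use the 79° pair, which leaves joint 6 room to turn both ways. Turning and coming down part way now.

Request:
{"name": "drive_tool", "arguments": {"increments": [[[0,-1,-10],[0,0,7.1],0.8],[[0,0,-10],[0,0,7.1],0.8],[[0,0,-10],[0,0,7.1],0.8],[[0,0,-10],[0,0,7.1],0.8],[[0,0,-10],[0,0,7.1],0.8],[[0,0,-10],[0,0,7.1],0.8],[[0,0,-5],[0,0,7.1],0.8],[[0,0,0],[0,0,7.1],0.8]]}}

```text
clock: 3.13
eef_pos: [0.4502, 0.2862, 0.1335]
tool_rot: [0.283, 0.959, -0.001, -0.001]
ft_force: [-1.3, -0.4, 0.4]
grip_width: 0.0685
grasp_force: 0.0
```

Request:
{"name": "drive_tool", "arguments": {"increments": [[[0,0,0],[0,0,7.1],0.8],[[0,0,0],[0,0,7.1],0.8],[[0,0,0],[0,0,7.1],0.8],[[0,0,0],[0,0,1],0.8],[[0,0,0],[0,0,0],0.8],[[0,0,0],[0,0,0],0.8]]}}

```text
clock: 3.63
eef_pos: [0.4511, 0.2869, 0.135]
tool_rot: [0.096, 0.995, 0.0, 0.0]
ft_force: [-0.7, -0.8, -0.4]
grip_width: 0.0684
grasp_force: 0.0
```

Run:
```python
from workcell import *
from m import *
from scipy.spatial.transform import Rotation as R
o=get_obs();M=R.from_quat(o["tool_rot"]).as_matrix();print(o["clock"],o["eef_pos"],o["joint_pos"].round(3),o["grip_width"],np.degrees(np.arctan2(M[1,1],M[0,1])),M[:,2])
w=camera("wrist");np.savez("wrist2.npz",**{k:w[k] for k in("image","K","view")})
g=gm(w);best=[]
for th in np.radians(np.arange(8,32,2)):
  for x in np.arange(.445,.4561,.001):
    for y in np.arange(.282,.2931,.001):
      best.append((samp(g,proj(w,np.r_[hexv(x,y,.030,th),hexv(x,y,.054,th)])).mean()+.5*samp(g,proj(w,circ(x,y,.03,.03))).mean(),np.degrees(th),x,y))
best.sort(reverse=True);print(np.round(best[:5],3).tolist())
t=best[0];im=w["image"][:,:,::-1].copy()
for P in(hexv(t[2],t[3],.03,np.radians(t[1])),hexv(t[2],t[3],.054,np.radians(t[1]))):
    cv2.polylines(im,[np.round(proj(w,P)).astype(np.int32)],True,(0,255,0),1)
cv2.imwrite("pics/w2.png",im)
```

```text
3.6333 [0.45105155 0.2869202  0.13504303] [ 0.567  0.385 -0.104  1.082 -0.     0.759] 0.06840639931232143 78.94954684332988 [ 7.21620740e-05  3.44438453e-06 -9.99999997e-01]
[[120.038, 20.0, 0.451, 0.286], [119.963, 22.0, 0.451, 0.286], [117.793, 18.0, 0.451, 0.286], [116.497, 24.0, 0.451, 0.286], [115.581, 22.0, 0.451, 0.287]]
```

View pics/w2.png

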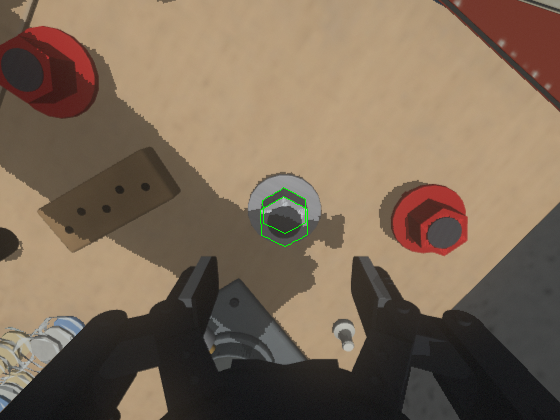

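The wrist view has the plug head at (285,213), midway between the fingers at columns 216 and 352, with the flats parallel to the pads. Descending and gripping.

Request:
{"name": "drive_tool", "arguments": {"increments": [[[0,-0.5,-18],[0,0,1],0.8],[[0,0,-18],[0,0,0],0.8],[[0,0,-18],[0,0,0],0.8],[[0,0,-15],[0,0,0],0.8],[[0,0,-9],[0,0,0],0.8],[[0,0,-5],[0,0,0],0.8],[[0,0,0],[0,0,0],0.8]]}}

```text
clock: 4.27
eef_pos: [0.4504, 0.2862, 0.0511]
tool_rot: [0.087, 0.996, -0.001, -0.001]
ft_force: [-0.4, -0.5, -0.1]
grip_width: 0.0681
grasp_force: 0.0
```

Request:
{"name": "drive_tool", "arguments": {"increments": [[[0,0,0],[0,0,0],0.55],[[0,0,0],[0,0,0],0.4],[[0,0,0],[0,0,0],0.2],[[0,0,0],[0,0,0],0.2],[[0,0,0],[0,0,0],0.2],[[0,0,0],[0,0,0],0.2]]}}

```text
clock: 4.77
eef_pos: [0.4519, 0.287, 0.0533]
tool_rot: [0.086, 0.996, 0.001, 0.001]
ft_force: [-0.6, -0.4, 6.4]
grip_width: 0.0328
grasp_force: 60.8
```

Request:
{"name": "drive_tool", "arguments": {"increments": [[[0,0,8],[0,0,0],0.2],[[0,0,16],[0,0,0],0.2],[[0,0,25],[0,0,0],0.2],[[0,0,25],[0,0,0],0.2],[[0,0,20],[0,0,0],0.2],[[10,-5,6],[0,0,0],0.2],[[18,-9,0],[0,0,0],0.2],[[20,-10,0],[0,0,0],0.2]]}}

```text
clock: 5.43
eef_pos: [0.4987, 0.2627, 0.153]
tool_rot: [0.085, 0.996, 0.0, 0.0]
ft_force: [-0.3, -0.1, -1.9]
grip_width: 0.0328
grasp_force: 60.1
```

Request:
{"name": "drive_tool", "arguments": {"increments": [[[25,-14,0],[0,0,0],0.2],[[25,-14,0],[0,0,0],0.2],[[25,-14,0],[0,0,0],0.2],[[20,-10,0],[0,0,0],0.2],[[15,-7,0],[0,0,0],0.2],[[0,0,0],[0,0,0],0.2],[[0,0,0],[0,0,0],0.2],[[0,0,0],[0,0,0],0.2]]}}

```text
clock: 6.1
eef_pos: [0.6079, 0.2035, 0.1513]
tool_rot: [0.086, 0.996, -0.0, -0.001]
ft_force: [-0.6, 0.9, -3.5]
grip_width: 0.0328
grasp_force: 60.0
```

Run:
```python
from workcell import *
from m import *
o=get_obs();e=o["eef_pos"];print(o["clock"],e,o["joint_pos"].round(3),o["grip_width"],o["ft_force"],o["ft_torque"])
out=[]
for n in("wrist","side","scene"):
    c=camera(n);np.savez(n+"3.npz",**{k:c[k] for k in("image","K","view")})
    g=gm(c);b=[]
    for dx in np.arange(-.006,.0061,.0005):
      for dy in np.arange(-.006,.0061,.0005):
        for dz in (-.023,-.022,-.021,-.020):
          b.append((samp(g,proj(c,circ(e[0]+dx,e[1]+dy,e[2]+dz,.03))).mean(),dx,dy,dz))
    b.sort(reverse=True);print(n,np.round(b[:3],4).tolist())
    b2=[]
    for x in np.arange(.603,.6151,.0005):
      for y in np.arange(.198,.2101,.0005):
        b2.append((samp(g,proj(c,circ(x,y,.076,.0345))).mean(),x,y))
    b2.sort(reverse=True);print("  mouth",np.round(b2[:3],4).tolist())
    p=proj(c,e-[0,0,.05])[0].astype(int)
    im=cv2.resize(c["image"][:,:,::-1],None,fx=4,fy=4,interpolation=cv2.INTER_CUBIC)
    for P in(circ(e[0]+b[0][1],e[1]+b[0][2],e[2]+b[0][3],.03),circ(b2[0][1],b2[0][2],.076,.0345)):
        cv2.polylines(im,[np.round((proj(c,P)+.5)*4).astype(np.int32)],True,(0,255,0),1)
    k=np.zeros((400,266,3),np.uint8);q=im[max(0,4*p[1]-250):4*p[1]+250,max(0,4*p[0]-166):4*p[0]+166]
    out.append(cv2.resize(q,(266,400)))
cv2.imwrite("pics/c3.png",np.hstack(out))
```

```text
6.1 [0.60785525 0.20353597 0.15130797] [0.323 0.575 0.251 1.249 0.    0.496] 0.03279506027341819 [-0.59956341  0.90151471 -3.53844095] [-0.04771844 -0.00274784 -0.03199632]
wrist [[90.4719, -0.0005, -0.0005, -0.023], [87.4756, -0.001, -0.0005, -0.022], [87.2789, -0.0005, -0.001, -0.023]]
  mouth [[121.1787, 0.6095, 0.203], [119.6638, 0.609, 0.203], [118.4583, 0.6095, 0.2035]]
side [[114.3326, -0.0015, -0.006, -0.023], [114.0847, -0.001, -0.006, -0.023], [113.0348, -0.0015, -0.0055, -0.023]]
  mouth [[92.977, 0.611, 0.2005], [92.8644, 0.611, 0.201], [92.8606, 0.611, 0.2]]
scene [[128.7881, -0.006, 0.0035, -0.023], [128.5663, -0.0055, 0.0035, -0.023], [128.5436, -0.006, 0.003, -0.023]]
  mouth [[126.0138, 0.6055, 0.2055], [125.9014, 0.605, 0.2055], [125.6716, 0.606, 0.2055]]
```

View pics/c3.png

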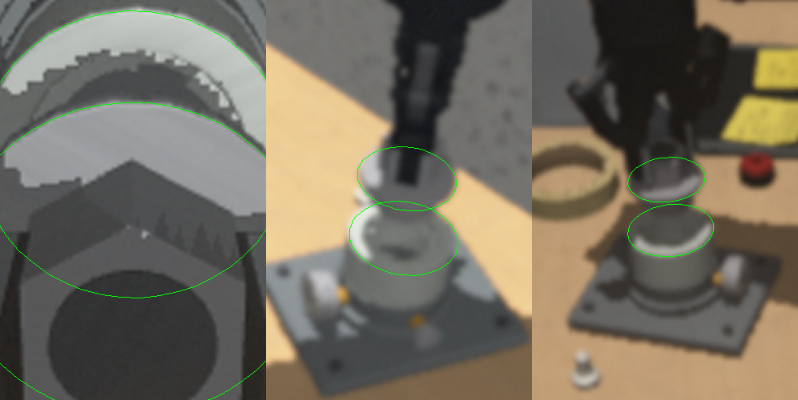

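The wrist crop shows the flange centred laterally over the mouth, with the mouth about 2 mm further in x. The side and scene views agree on the sign. I'll correct, go lower and check again.

Request:
{"name": "drive_tool", "arguments": {"increments": [[[2.5,0,-8],[0,0,0],0.2],[[0,0,-8],[0,0,0],0.2],[[0,0,0],[0,0,0],0.2],[[0,0,0],[0,0,0],0.2],[[0,0,0],[0,0,0],0.2]]}}

```text
clock: 6.67
eef_pos: [0.6112, 0.2035, 0.1356]
tool_rot: [0.086, 0.996, -0.0, -0.0]
ft_force: [-0.4, 0.1, -1.9]
grip_width: 0.0327
grasp_force: 60.0
```

```bash
cat > chk.py <<'E'
from workcell import *
from m import *
o=get_obs();e=o["eef_pos"];print(o["clock"],e,o["tool_rot"].round(4),o["ft_force"].round(1),o["ft_torque"].round(3))
C={n:camera(n) for n in("wrist","side","scene")};G={n:gm(C[n]) for n in C}
N=np.arange(-.006,.0061,.001)
for dz in(-.026,-.025,-.024,-.023,-.022,-.021):   # flange top z rel. TCP
    r=[]
    for n in C:
        c,g=C[n],G[n];
        b=max((samp(g,proj(c,np.r_[circ(e[0]+x,e[1]+y,e[2]+dz,.03)])).mean(),x,y) for x in N for y in N)
        r+=[np.round(b[0]),round(b[1]*1e3,1),round(b[2]*1e3,1)]
    print(dz,r)
for n in C:
    c,g=C[n],G[n];b=max((samp(g,proj(c,circ(x,y,.076,.0345))).mean(),x,y) for x in np.arange(.603,.6151,.0005) for y in np.arange(.198,.2101,.0005))
    print(n,"mouth",np.round(b,4),"rel TCP mm",((np.array(b[1:])-e[:2])*1e3).round(1))
E
python3 chk.py
```

```text
6.6667 [0.61118379 0.20353858 0.13559911] [ 8.620e-02  9.963e-01 -2.000e-04 -4.000e-04] [-0.4  0.1 -1.9] [-0.004  0.    -0.005]
-0.026 [np.float32(78.0), np.float64(0.0), np.float64(0.0), np.float32(114.0), np.float64(0.0), np.float64(-2.0), np.float32(122.0), np.float64(-2.0), np.float64(0.0)]
-0.025 [np.float32(83.0), np.float64(0.0), np.float64(0.0), np.float32(114.0), np.float64(0.0), np.float64(-3.0), np.float32(122.0), np.float64(-2.0), np.float64(0.0)]
-0.024 [np.float32(83.0), np.float64(0.0), np.float64(0.0), np.float32(114.0), np.float64(0.0), np.float64(-4.0), np.float32(122.0), np.float64(-3.0), np.float64(1.0)]
-0.023 [np.float32(77.0), np.float64(0.0), np.float64(0.0), np.float32(114.0), np.float64(0.0), np.float64(-5.0), np.float32(123.0), np.float64(-4.0), np.float64(2.0)]
-0.022 [np.float32(84.0), np.float64(-1.0), np.float64(-1.0), np.float32(114.0), np.float64(0.0), np.float64(-6.0), np.float32(123.0), np.float64(-5.0), np.float64(3.0)]
-0.021 [np.float32(80.0), np.float64(-1.0), np.float64(0.0), np.float32(113.0), np.float64(-1.0), np.float64(-6.0), np.float32(123.0), np.float64(-6.0), np.float64(4.0)]
wrist mouth [119.787    0.6095   0.2035] rel TCP mm [-1.7 -0. ]
side mouth [100.0263   0.6135   0.198 ] rel TCP mm [ 2.3 -5.5]
scene mouth [133.0591   0.606    0.206 ] rel TCP mm [-5.2  2.5]
```

Request:
{"name": "drive_tool", "arguments": {"increments": [[[-1.4,0,-1.5],[0,0,0],0.2],[[0,0,-1.5],[0,0,0],0.2],[[0,0,-1.5],[0,0,0],0.2],[[0,0,-1.5],[0,0,0],0.2],[[0,0,-1.5],[0,0,0],0.2],[[0,0,-1.5],[0,0,0],0.2],[[0,0,-1.5],[0,0,0],0.2],[[0,0,-1.5],[0,0,0],0.2]]}}

```text
clock: 7.48
eef_pos: [0.6101, 0.2035, 0.1238]
tool_rot: [0.086, 0.996, -0.0, -0.0]
ft_force: [0.3, 0.3, -3.0]
grip_width: 0.0329
grasp_force: 60.0
```

Request:
{"name": "drive_tool", "arguments": {"increments": [[[0,0,-1.2],[0,0,0],0.2],[[0,0,-1.2],[0,0,0],0.2]]}}

```text
clock: 7.65
eef_pos: [0.6101, 0.2035, 0.1214]
tool_rot: [0.086, 0.996, -0.0, -0.0]
ft_force: [-0.3, 0.1, -2.6]
grip_width: 0.0325
grasp_force: 60.0
```

Request:
{"name": "drive_tool", "arguments": {"increments": [[[0,0,-0.8],[0,0,0],0.2],[[0,0,-0.8],[0,0,0],0.2]]}}

```text
clock: 7.82
eef_pos: [0.6101, 0.2035, 0.1199]
tool_rot: [0.086, 0.996, -0.0, -0.0]
ft_force: [-0.2, 0.1, -2.8]
grip_width: 0.0324
grasp_force: 60.0
```

Request:
{"name": "drive_tool", "arguments": {"increments": [[[0,0,-0.6],[0,0,0],0.2],[[0,0,-0.6],[0,0,0],0.2]]}}

```text
clock: 7.98
eef_pos: [0.6101, 0.2035, 0.1188]
tool_rot: [0.086, 0.996, 0.0, 0.0]
ft_force: [0.4, -1.1, -2.4]
grip_width: 0.0324
grasp_force: 60.0
```

Request:
{"name": "drive_tool", "arguments": {"increments": [[[0,0,-0.4],[0,0,0],0.2],[[0,0,-0.4],[0,0,0],0.2]]}}

```text
clock: 8.15
eef_pos: [0.6101, 0.2035, 0.118]
tool_rot: [0.086, 0.996, -0.0, 0.0]
ft_force: [0.2, 0.7, -2.0]
grip_width: 0.0323
grasp_force: 60.0
```

Request:
{"name": "drive_tool", "arguments": {"increments": [[[0,0,-0.5],[0,0,0],0.2],[[0,0,-0.5],[0,0,0],0.2]]}}

```text
clock: 8.32
eef_pos: [0.6102, 0.2035, 0.1177]
tool_rot: [0.086, 0.996, 0.0, 0.0]
ft_force: [-1.2, -0.3, 1.8]
grip_width: 0.0326
grasp_force: 60.6
```

Request:
{"name": "drive_tool", "arguments": {"increments": [[[0,0,-0.4],[0,0,0],0.2],[[0,0,-0.4],[0,0,0],0.2]]}}

```text
clock: 8.48
eef_pos: [0.6103, 0.2035, 0.1176]
tool_rot: [0.086, 0.996, 0.0, 0.001]
ft_force: [-2.2, -1.3, 8.2]
grip_width: 0.0329
grasp_force: 61.0
```

Contact on the lands at a gap of about 12.3 mm. Now turning backwards in small steps, easing up along the ramp.

Request:
{"name": "drive_tool", "arguments": {"increments": [[[0,0,0.1],[0,0,2.5],0.2],[[0,0,0.1],[0,0,2.5],0.2],[[0,0,0.1],[0,0,2.5],0.2]]}}

```text
clock: 8.73
eef_pos: [0.611, 0.2037, 0.1179]
tool_rot: [0.02, 1.0, 0.0, 0.001]
ft_force: [-1.4, -0.2, 4.6]
grip_width: 0.0327
grasp_force: 60.8
```

Request:
{"name": "drive_tool", "arguments": {"increments": [[[0,0,0],[0,0,2.5],0.2],[[0,0,0],[0,0,2.5],0.2],[[0,0,0],[0,0,2.5],0.2]]}}

```text
clock: 8.98
eef_pos: [0.6109, 0.2038, 0.1181]
tool_rot: [-0.045, 0.999, 0.0, 0.001]
ft_force: [-1.4, -0.5, 4.6]
grip_width: 0.0327
grasp_force: 60.9
```

Request:
{"name": "drive_tool", "arguments": {"increments": [[[0,0,0.1],[0,0,2.5],0.2],[[0,0,0],[0,0,2.5],0.2],[[0,0,0.1],[0,0,2.5],0.2]]}}

```text
clock: 9.23
eef_pos: [0.6109, 0.2038, 0.1183]
tool_rot: [-0.111, 0.994, 0.0, 0.001]
ft_force: [-0.7, -0.6, 4.7]
grip_width: 0.0326
grasp_force: 60.9
```

Request:
{"name": "drive_tool", "arguments": {"increments": [[[0,0,0.1],[0,0,2.5],0.2],[[0,0,0],[0,0,2.5],0.2],[[0,0,0.1],[0,0,2.5],0.2]]}}

```text
clock: 9.48
eef_pos: [0.6109, 0.2038, 0.1185]
tool_rot: [-0.175, 0.984, 0.0, 0.001]
ft_force: [-1.8, -0.2, 4.5]
grip_width: 0.0329
grasp_force: 60.9
```

Request:
{"name": "drive_tool", "arguments": {"increments": [[[0,0,0.1],[0,0,2.5],0.2],[[0,0,0],[0,0,2.5],0.2],[[0,0,0.1],[0,0,2.5],0.2]]}}

```text
clock: 9.73
eef_pos: [0.6109, 0.2039, 0.1187]
tool_rot: [-0.239, 0.971, 0.0, 0.001]
ft_force: [-1.1, 0.4, 4.7]
grip_width: 0.033
grasp_force: 60.9
```

Request:
{"name": "drive_tool", "arguments": {"increments": [[[0,0,0.1],[0,0,2.5],0.2],[[0,0,0],[0,0,2.5],0.2],[[0,0,0.1],[0,0,2.5],0.2]]}}

```text
clock: 9.98
eef_pos: [0.6108, 0.204, 0.119]
tool_rot: [-0.303, 0.953, 0.0, 0.001]
ft_force: [-2.1, 0.7, 5.1]
grip_width: 0.0329
grasp_force: 61.0
```

Request:
{"name": "drive_tool", "arguments": {"increments": [[[0,0,0.1],[0,0,2.5],0.2],[[0,0,0],[0,0,2.5],0.2],[[0,0,0.1],[0,0,2.5],0.2]]}}

```text
clock: 10.23
eef_pos: [0.6108, 0.204, 0.1192]
tool_rot: [-0.364, 0.931, 0.0, 0.001]
ft_force: [-1.7, 0.5, 5.4]
grip_width: 0.0326
grasp_force: 60.9
```

Request:
{"name": "drive_tool", "arguments": {"increments": [[[0,0,0.1],[0,0,2.5],0.2],[[0,0,0.1],[0,0,2.5],0.2],[[0,0,0.1],[0,0,2.5],0.2]]}}

```text
clock: 10.48
eef_pos: [0.6107, 0.2037, 0.1192]
tool_rot: [-0.424, 0.906, -0.0, 0.001]
ft_force: [-1.9, -0.5, 5.0]
grip_width: 0.0322
grasp_force: 60.9
```

Request:
{"name": "drive_tool", "arguments": {"increments": [[[0,0,0.1],[0,0,2.5],0.2],[[0,0,0],[0,0,2.5],0.2],[[0,0,0.1],[0,0,2.5],0.2]]}}

```text
clock: 10.73
eef_pos: [0.6101, 0.2035, 0.1179]
tool_rot: [-0.483, 0.876, -0.0, 0.0]
ft_force: [0.5, -0.0, -3.1]
grip_width: 0.0327
grasp_force: 60.1
```

The force has gone after 67°, so the lugs are over the slots. Turning 2° more and lowering.

Request:
{"name": "drive_tool", "arguments": {"increments": [[[0,0,0],[0,0,2],0.2],[[0,0,-0.8],[0,0,0],0.2],[[0,0,-0.8],[0,0,0],0.2],[[0,0,-0.8],[0,0,0],0.2],[[0,0,-0.8],[0,0,0],0.2]]}}

```text
clock: 11.15
eef_pos: [0.61, 0.2035, 0.1144]
tool_rot: [-0.497, 0.868, 0.0, -0.0]
ft_force: [0.3, 0.3, -3.2]
grip_width: 0.0325
grasp_force: 60.1
```

Request:
{"name": "drive_tool", "arguments": {"increments": [[[0,0,-0.7],[0,0,0],0.2],[[0,0,-0.7],[0,0,0],0.2],[[0,0,-0.5],[0,0,0],0.2]]}}

```text
clock: 11.4
eef_pos: [0.6101, 0.2035, 0.1127]
tool_rot: [-0.497, 0.868, 0.0, -0.0]
ft_force: [-0.1, 0.3, -2.6]
grip_width: 0.0326
grasp_force: 60.1
```

Request:
{"name": "drive_tool", "arguments": {"increments": [[[0,0,-0.4],[0,0,0],0.2],[[0,0,-0.4],[0,0,0],0.2]]}}

```text
clock: 11.57
eef_pos: [0.6101, 0.2035, 0.1121]
tool_rot: [-0.497, 0.868, -0.0, 0.0]
ft_force: [-0.2, -0.0, -1.6]
grip_width: 0.0328
grasp_force: 60.1
```

Request:
{"name": "drive_tool", "arguments": {"increments": [[[0,0,-0.4],[0,0,0],0.2],[[0,0,-0.4],[0,0,0],0.2]]}}

```text
clock: 11.73
eef_pos: [0.6102, 0.2036, 0.1117]
tool_rot: [-0.497, 0.868, -0.0, 0.0]
ft_force: [-1.1, -1.2, 1.3]
grip_width: 0.033
grasp_force: 60.5
```

Request:
{"name": "drive_tool", "arguments": {"increments": [[[0,0,-0.3],[0,0,0],0.2],[[0,0,-0.3],[0,0,0],0.2]]}}

```text
clock: 11.9
eef_pos: [0.6102, 0.2036, 0.1116]
tool_rot: [-0.497, 0.868, -0.0, 0.0]
ft_force: [-1.5, -0.7, 4.3]
grip_width: 0.0327
grasp_force: 60.9
```

```bash
python3 -c "
from workcell import *
o=get_obs();print(o['eef_pos'],o['ft_force'],o['ft_torque'],o['joint_pos'].round(2))"
```

```text
[0.61022999 0.20357497 0.11163295] [-1.50588219 -0.70997391  4.27723688] [-0.15090823  0.54645907 -0.06941643] [ 0.32  0.61  0.2   1.16  0.   -0.72]
```

The gap is 6.3 mm, so the plug is in the thread start. Screwing in clockwise at 0.09 mm per degree.

Request:
{"name": "drive_tool", "arguments": {"increments": [[[0,0,0],[0,0,-3],0.2],[[0,0,-0.2],[0,0,-3],0.2],[[0,0,-0.3],[0,0,-3],0.2]]}}

```text
clock: 12.15
eef_pos: [0.6107, 0.2039, 0.1109]
tool_rot: [-0.426, 0.905, -0.0, 0.001]
ft_force: [0.1, 0.3, 1.9]
grip_width: 0.0328
grasp_force: 60.5
```

Request:
{"name": "drive_tool", "arguments": {"increments": [[[0,0,-0.3],[0,0,-3],0.2],[[0,0,-0.3],[0,0,-3],0.2],[[0,0,-0.3],[0,0,-3],0.2]]}}

```text
clock: 12.4
eef_pos: [0.6108, 0.2039, 0.1101]
tool_rot: [-0.354, 0.935, 0.0, 0.001]
ft_force: [-0.3, 1.3, 2.3]
grip_width: 0.0328
grasp_force: 60.5
```

```bash
cat > st.py <<'E'
from workcell import *
import numpy as np
o=get_obs();q=o["tool_rot"];print(o['clock'],o['eef_pos'].round(4),"gap",round((o['eef_pos'][2]-.1053)*1e3,1),o['ft_force'].round(1),o['ft_torque'].round(3),"yaw",round(np.degrees(2*np.arctan2(-q[0],q[1])),1),o['joint_pos'].round(2)[5])
E
python3 st.py
```

```text
12.4 [0.6108 0.2039 0.1101] gap 4.8 [-0.3  1.3  2.3] [0.034 0.148 0.004] yaw 41.5 -0.4
```

Request:
{"name": "drive_tool", "arguments": {"increments": [[[0,0,-0.3],[0,0,-3],0.2],[[0,0,-0.3],[0,0,-3],0.2],[[0,0,-0.3],[0,0,-3],0.2],[[0,0,-0.2],[0,0,-3],0.2]]}}

```text
clock: 12.73
eef_pos: [0.6109, 0.2039, 0.109]
tool_rot: [-0.254, 0.967, 0.0, 0.001]
ft_force: [-0.2, 0.7, 1.6]
grip_width: 0.0327
grasp_force: 60.5
```

Request:
{"name": "drive_tool", "arguments": {"increments": [[[0,0,-0.3],[0,0,-3],0.2],[[0,0,-0.3],[0,0,-3],0.2],[[0,0,-0.3],[0,0,-3],0.2],[[0,0,-0.2],[0,0,-3],0.2]]}}

```text
clock: 13.07
eef_pos: [0.6109, 0.2038, 0.1079]
tool_rot: [-0.152, 0.988, 0.0, 0.001]
ft_force: [1.0, -0.2, 1.5]
grip_width: 0.0326
grasp_force: 60.5
```

```bash
python3 st.py
```

```text
13.0667 [0.6109 0.2038 0.1079] gap 2.6 [ 1.  -0.2  1.5] [-0.047  0.127  0.064] yaw 17.5 0.02
```

Request:
{"name": "drive_tool", "arguments": {"increments": [[[0,0,-0.3],[0,0,-3],0.2],[[0,0,-0.3],[0,0,-3],0.2],[[0,0,-0.3],[0,0,-3],0.2],[[0,0,-0.2],[0,0,-3],0.2]]}}

```text
clock: 13.4
eef_pos: [0.6109, 0.2037, 0.1069]
tool_rot: [-0.048, 0.999, 0.0, 0.001]
ft_force: [0.3, -0.4, 0.9]
grip_width: 0.0328
grasp_force: 60.5
```

Request:
{"name": "drive_tool", "arguments": {"increments": [[[0,0,-0.3],[0,0,-3],0.2],[[0,0,-0.3],[0,0,-3],0.2],[[0,0,-0.2],[0,0,-3],0.2]]}}

```text
clock: 13.65
eef_pos: [0.6109, 0.2036, 0.106]
tool_rot: [0.031, 1.0, 0.0, 0.001]
ft_force: [0.4, -0.1, 1.3]
grip_width: 0.0331
grasp_force: 60.5
```

```bash
python3 st.py
```

```text
13.65 [0.6109 0.2036 0.106 ] gap 0.7 [ 0.4 -0.1  1.3] [-0.131  0.026  0.007] yaw -3.5 0.38
```

Request:
{"name": "drive_tool", "arguments": {"increments": [[[0,0,-0.3],[0,0,-3],0.2],[[0,0,-0.2],[0,0,-2],0.2]]}}

```text
clock: 13.82
eef_pos: [0.611, 0.2036, 0.1055]
tool_rot: [0.074, 0.997, 0.0, 0.001]
ft_force: [0.2, 0.8, 2.5]
grip_width: 0.0329
grasp_force: 60.5
```

```bash
python3 st.py
```

```text
13.8167 [0.611  0.2036 0.1055] gap 0.2 [0.2 0.8 2.5] [-0.158 -0.053 -0.015] yaw -8.5 0.47
```

Request:
{"name": "drive_tool", "arguments": {"increments": [[[0,0,-0.3],[0,0,-3],0.2],[[0,0,0],[0,0,0],0.2]]}}

```text
clock: 13.98
eef_pos: [0.6108, 0.2038, 0.1054]
tool_rot: [0.1, 0.995, 0.001, 0.001]
ft_force: [0.4, -0.4, 3.0]
grip_width: 0.0327
grasp_force: 60.6
```

```bash
python3 st.py
```

```text
13.9833 [0.6108 0.2038 0.1054] gap 0.1 [ 0.4 -0.4  3. ] [ 0.136  0.073 -0.01 ] yaw -11.4 0.52
```

Request:
{"name": "drive_tool", "arguments": {"increments": [[[0,0,-0.3],[0,0,-2],0.2],[[0,0,0],[0,0,-1],0.2]]}}

```text
clock: 14.15
eef_pos: [0.6106, 0.2041, 0.1054]
tool_rot: [0.125, 0.992, 0.001, 0.001]
ft_force: [-2.6, 0.3, 5.7]
grip_width: 0.0329
grasp_force: 61.0
```

```bash
python3 st.py
```

```text
14.15 [0.6106 0.2041 0.1054] gap 0.1 [-2.6  0.3  5.7] [0.256 0.403 0.07 ] yaw -14.4 0.57
```

Request:
{"name": "drive_tool", "arguments": {"increments": [[[0,0,-0.1],[0,0,-2],0.2],[[0,0,0],[0,0,-1],0.2]]}}

```text
clock: 14.32
eef_pos: [0.6105, 0.2042, 0.1054]
tool_rot: [0.151, 0.989, 0.001, 0.001]
ft_force: [-2.3, -0.1, 5.5]
grip_width: 0.033
grasp_force: 61.0
```

```bash
python3 st.py
```

```text
14.3167 [0.6105 0.2042 0.1054] gap 0.1 [-2.3 -0.1  5.5] [0.336 0.428 0.105] yaw -17.4 0.63
```

Sinking has stopped at a gap of about 0.1 mm, and torque is just rising (0.1 N m), so it is home and snug. Relaxing, letting go and rising.

Request:
{"name": "drive_tool", "arguments": {"increments": [[[0,0,0.7],[0,0,0],0.2],[[0,0,0],[0,0,0],0.35],[[0,0,0],[0,0,0],0.5],[[0,0,0],[0,0,0],0.65],[[0,0,0],[0,0,0],0.7],[[0,0,2],[0,0,0],0.7],[[0,0,8],[0,0,0],0.7],[[0,0,15],[0,0,0],0.7]]}}

```text
clock: 14.98
eef_pos: [0.6087, 0.2029, 0.1281]
tool_rot: [0.151, 0.988, -0.001, -0.002]
ft_force: [0.4, -0.6, 0.7]
grip_width: 0.0596
grasp_force: 0.0
```

Request:
{"name": "drive_tool", "arguments": {"increments": [[[0,0,25],[0,0,0],0.7],[[0,0,25],[0,0,0],0.7],[[0,0,20],[0,0,0],0.7],[[0,0,10],[0,0,0],0.7],[[0,0,0],[0,0,0],0.7],[[0,0,0],[0,0,0],0.7]]}}

```text
clock: 15.48
eef_pos: [0.6103, 0.2035, 0.2099]
tool_rot: [0.151, 0.988, 0.0, 0.0]
ft_force: [-0.4, -0.2, -1.0]
grip_width: 0.0599
grasp_force: 0.0
```

```bash
python3 st.py
python3 - <<'E'
from workcell import *
from m import *
out=[]
for n,p in(("wrist",None),("side",(345,205)),("scene",(230,195))):
    c=camera(n);p=p or proj(c,[.61,.2035,.1])[0];x,y=int(p[0]),int(p[1])
    h=100 if n=="wrist" else 45
    q=c["image"][max(0,y-h):y+h,max(0,x-h):x+h,::-1];out.append(cv2.resize(q,(266,266),interpolation=cv2.INTER_CUBIC))
    g=gm(c);r=[]
    for z in(.106,.130):
        hx=[(samp(g,proj(c,np.r_[circ(a,b,.106,.03)] )).mean(),a,b) for a in np.arange(.604,.616,.001) for b in np.arange(.198,.211,.001)]
    print(n,np.round(max(hx),4))
cv2.imwrite("pics/end.png",np.hstack(out))
E
```

```text
15.4833 [0.6103 0.2035 0.2099] gap 104.6 [-0.4 -0.2 -1. ] [ 0.042 -0.021 -0.078] yaw -17.4 0.63
wrist [86.0597  0.604   0.204 ]
side [67.5251  0.604   0.198 ]
scene [82.942  0.616  0.198]
```

View pics/end.png

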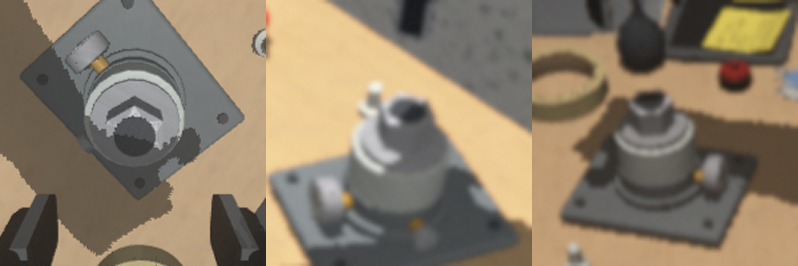

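All three views show the plug square in the mouth with its flange flush on the rim and the gripper clear. The tester and the things in view around it are undisturbed.

```bash
python3 -c "
from workcell import *
print(job_done())"
```

```text
the job is handed in; nothing more can be done
None
```

The steel plug is screwed fully home: it dropped into the thread start after 67° backwards, then stopped sinking with its flange flush on the rim at about 0.1 N m; I released it and handed the job in at 15.5 s, but the hand-in call gave no verdict.

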